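# Hold a backing plate flush on a sloped plaster tile

## Robot

A 6-joint arm with a two-finger parallel gripper is mounted at the origin on the work surface. World frame = base frame: x ahead of the robot, y to its left, z up, the work surface at z = 0. Lengths are in m, angles in degrees, forces in N, time in s.
With the tool pointing down it reaches from about 0.25 to 0.725 m from the base axis. Payload 9.7 kg.
Tool frame: the origin (TCP) lies midway between the tips of the shut fingers; the grasp point (between the pads) lies 19 mm behind it; x points along the fingers, y is the direction in which the jaws open and shut, and the axes are right-handed (so a half turn about x gives the same grasp; the last joint's range is limited). The gripper opens to 85 mm and grips with 20 to 120 N. Pads are 22 mm wide; open, the fingers measure 114 mm over their backs; the gripper's body (76 mm by 85 mm) begins 54 mm behind the grasp point. The pads swing forward as they close: fully open they stand 13 mm farther back than shut.
Start: joints at [77.292, 4.979, 10.078, 95.1, 0, 90], TCP at [0.121, 0.537, 0.231] pointing down, gripper open.
Joint ranges: [-179.16, 179.16], [-48.56, 103.87], [-65.8, 70.77], [-126.05, 130.52], [-82.76, 87.17], [-180, 180]. Speed limits (degrees/s): [127.2, 127.2, 147.25, 180, 180, 180].

## Interface

Orientations are given as [roll, pitch, yaw] about the fixed x, y, z axes, in that order (R = Rz(yaw) Ry(pitch) Rx(roll)).
In Python, from workcell import bot, cams gives the robot as it stands.
- The arm moves only by the tool apply_moves, never from a script. Its argument "commands" is a list of rows, each a list of 5 numbers: the shift along the tool's x, y, z in m, then the turn about the tool's x in rad, then the opening, from -1 (shut) to 1 (fully open). In form: [[tx, ty, tz, roll, hand], ...]. A call has 1 to 12 rows; each row is the pose to reach, as a shift and turn from the pose measured when the call began, along the tool's axes at that moment; what a row does not reach only later rows make up. A row lasts 1/10 s, in which the tool goes at most 50 mm and 8.59 degrees, less where a joint would pass 70% of its speed; a pose out of reach is approached as far as the arm can. A call with a gripper value outside its range is refused whole. The fingers move at their own pace and stop on an object; "newtons" is the grip in N (left out, the last holds). Time passes only in rows, so rows that repeat a pose let the fingers close. It gives the time, the measured TCP pose, the force and the opening at its end, in the units of the state.
- bot.get_obs(): the state, without advancing time (a new reading comes with each control period).
- cams.camera(name): name is "scene" or "top" or "wrist"; returns a dict with "frame" (480x640x3 uint8, blue, green, red), "depth" (480x640 float32, m along the optical axis (not along the pixel's ray), 0 where there is no reading), "camera_matrix" (3x3 intrinsics, pixels), "D" ([k1, k2, p1, p2, k3] as OpenCV has them; the pictures are not rectified), "R" (3x3) and "t" (3): a world point X has camera coordinates R X + t; the wrist camera has in their place "mount" (4x4, takes a point from camera to tool coordinates, whose origin is the TCP and whose axes are the tool frame's). Camera axes: x right, y down, z forward; pixel columns grow to the right and rows downward; lengths in m; the calibration is good to about 2 mm. A picture is of the moment at which its call begins: read the wrist's pose just before it.
- bot.job_done(): hands the job in, once; it reports no verdict.
Trained networks look in the newest picture that a camera, given by its name, has taken for a name from the list of things; names that differ only in an ending like _2 or _b are one class to them, and where a whole thing is asked for, a point or a joint stands for the part that bears it (a point fixed in the world has none). Each returns a list of dicts, best first, with "confidence" (0 to 1); they miss things now and then, are a little off and sometimes report something else, mostly with a low value. They report only what shows in the picture. A call takes as long as a camera call. They do not tell look-alikes from the thing itself.
- cams.spot_in(name, camera): "rect" ([left, top, right, bottom] in pixels, round what is visible of it).
The state is a dict: "time": time; "q": joint angles; "qd": joint speeds; "joint_efforts": joint torques, N m; "ee_pos": TCP position; "tcp_rot": TCP orientation; "wrist_force": force on the tool from outside, world axes, zero at the start; "torque": the same for the moment, N m; "opening": finger opening in m.
Only numpy, scipy, OpenCV 4.12 (cv2) and the standard library are available. Lean on these libraries where they do the work, as an engineer would, in place of code of your own. Each camera call takes 0.05 s, during which the arm holds its last target. There are 200 camera calls.

## Task

Pick up the rectangular plywood backing plate by its wooden grip and lay it flush on the sloped plaster tile of the tilting stand, in the middle and with its long edges running up the slope in line with the tile's. Press it straight in until the sprung tile has sunk about half its travel (about 8 mm), not to the bottom, and finish holding it pressed there while the glue grabs: do not let go. Leave the stand's tilt setting and everything else on the bench alone.

Things in the scene. Friction and masses are not known exactly. Their poses are not given: they have to be found in the camera images.
- plate: The backing plate: flat rectangular plywood, 100 (its x) x 80 (its y) x 8 mm thick, 130 to 210 g, with a wooden grip standing up from its middle: 64 long (along x) x 22 thick (along y) mm, its top 50 mm above the underside. Lies flat on the bench, grip up. Origin: centre of the underside; z points up through the grip. Half-turn symmetric.
- tile: The plaster tile on the tilting stand, a slab 140 (x) x 110 (y) x 16 mm with the sloped face on top. Origin: centre of its underside; x runs up the slope, y level, z square out of the face. Slope 15 to 34 degrees, different every time, low edge towards the robot. The face's centre is about 115 to 137 mm above the bench.
- tile_face (a point): Centre of the tile's upper, sloped face; x up the slope, y level, z square out of the face (up and towards the robot).
- carrier (a joint): How far the sprung tile has sunk straight into the stand, square to its face, in m: 0 free, 0.016 at the bottom stop. It takes about 3 N to start it moving and 1 N more for each mm: about 11 N at 8 mm.
- tilter_edge (a point): Middle of the upper edge of the board under the tile (the stand's tilting board, held by a stiff clamped hinge along its lower edge); must stay where it is.
- disc: A round plywood disc, 90 mm across, 8 mm thick, with the same 64 x 22 mm grip, top at 50 mm: not wanted. Origin: centre of the underside.
- bowl: Grey mixing bowl, 120 mm across, 55 high. Origin: centre of the underside.
- jar: Glass jar with steel lid, 64 mm across, 85 high. Origin: centre of the underside.
- brush: Brush lying flat near the robot. Origin: on its underside.
- spatula: Spatula 190 mm long lying flat near the robot. Origin: on its underside.
- offcut: Small plaster offcut, 60 x 30 x 22 mm. Origin: centre of the underside.
- mug: White mug, 76 mm across, 85 high. Origin: centre of the underside.
- block: Wooden block, 100 x 45 x 32 mm. Origin: centre of the underside.
Mind the look-alikes: they are no part of the job. What is shaped like the plate but blue, purple or yellow is not meant.

How it is judged:
By the outcome, as a careful person would: the job done as asked, in the order asked, and still so for the second after the job is handed in, while the arm keeps its last pose, push and grip.
It also fails if it takes over 37 s, if anything falls off the work surface, if the arm or the gripper's body presses on something with over 40 N, if the wrist force passes 120 N, or if a joint passes its speed limit or range.

## Working session

There is one attempt and no reset: what is moved stays moved. The work goes in short steps, Python scripts to look and compute and a tool call to move; the robot and the scene stay as the last step left them, time stands still between calls to the robot, and variables do not carry over. Pictures are saved under pics/ and viewed, about 8 in all and at most 12, crops included, and the job is handed in when it is done.

Besides the shell and the picture viewer there is one more tool, called after "Request:" as a command line: name --pt "numbers of a row" for each row, then --argument value for the rest. apply_moves: Moves the arm, as the interface text tells. Its arguments: {"type":"object","properties":{"commands":{"type":"array"},"newtons":{"type":"number"}},"required":["commands"]}

```bash
ls; mkdir -p pics
python3 - <<'E'
from workcell import bot,cams
import cv2
o=bot.get_obs();print(o)
for c in("scene","top"):
    d=cams.camera(c);cv2.imwrite(f"pics/{c}0.png",d["frame"]);print(c,d["camera_matrix"],d["D"],d["R"],d["t"])
    for n in("plate","tile","disc"):print(n,cams.spot_in(n,c))
E
```

```text
pics
{'time': 0.0, 'q': array([ 7.72936553e+01,  5.01129721e+00,  1.00330584e+01,  9.50977230e+01,
       -3.72243262e-04,  9.00003216e+01]), 'qd': array([ 0.00194524, -0.04499016, -0.05169502, -0.02371578, -0.0576007 ,
        0.0136777 ]), 'joint_efforts': array([ 4.32127517e-04, -5.20390821e+01,  4.64803433e+01,  1.65902852e-02,
       -6.89592366e-05,  2.28279816e-06]), 'ee_pos': array([0.12092739, 0.53631179, 0.23056866]), 'tcp_rot': array([ -89.71890856,   89.92403729, -102.42557459]), 'wrist_force': array([-1.01558809, -0.35834977, -0.09390628]), 'torque': array([0.01883724, 0.05858535, 0.0041308 ]), 'opening': 0.08545786750843237}
scene [[560.18625781   0.         314.43604511]
 [  0.         560.18625781 239.71001028]
 [  0.           0.           1.        ]] [-0.00316671  0.          0.          0.          0.        ] [[ 0.04336049  0.99904913  0.00455105]
 [ 0.81059304 -0.0325176  -0.58470637]
 [-0.5840024   0.02904221 -0.81123224]] [-0.03064433 -0.30812921  1.59422501]
plate [{'rect': [481.1, 294.9, 525.6, 345.1], 'confidence': 0.66}, {'rect': [404.1, 274.3, 454.3, 318.
[... 294 characters left out ...]
47411575]
 [  0.           0.           1.        ]] [0.05350834 0.         0.         0.         0.        ] [[-0.01177872 -0.99992099  0.00439022]
 [-0.99215428  0.01114051 -0.12452218]
 [ 0.12446343 -0.00582249 -0.99220711]] [0.01362808 0.45304136 1.44685792]
plate [{'rect': [198.1, 198.0, 242.0, 243.6], 'confidence': 0.9}, {'rect': [165.7, 280.0, 206.5, 327.0], 'confidence': 0.79}, {'rect': [141.1, 171.0, 181.0, 219.4], 'confidence': 0.73}, {'rect': [182.8, 338.7, 227.5, 386.6], 'confidence': 0.58}]
tile [{'rect': [305.0, 174.9, 348.2, 235.0], 'confidence': 0.63}, {'rect': [360.0, 137.6, 383.9, 172.9], 'confidence': 0.36}]
disc [{'rect': [403.5, 214.7, 438.9, 249.9], 'confidence': 0.88}]
```

View pics/top0.png

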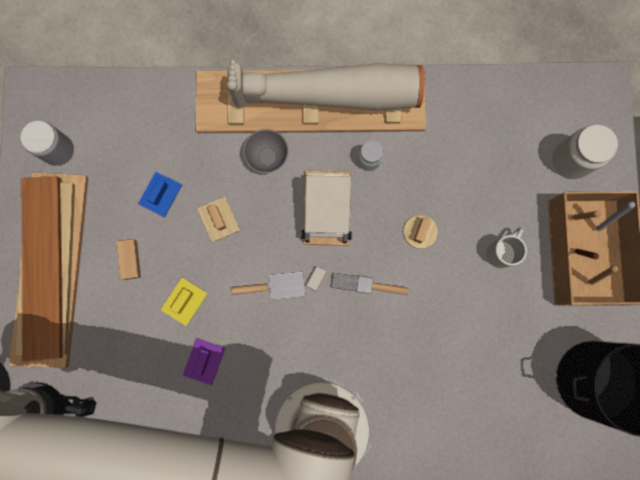

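View pics/scene0.png

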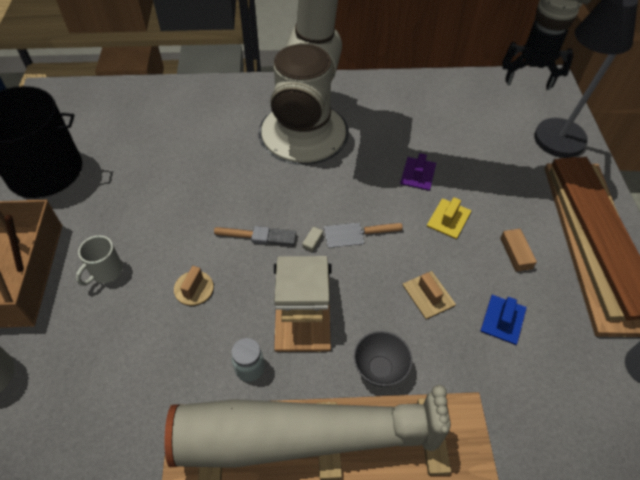

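Top view: the plywood plate is at about (218,218), the disc at (420,232), and the tile face at (327,203). The blue, yellow and purple look-alikes are at (160,194), (184,302) and (204,361). Next I measure the plate and tile from depth.

```bash
cat > h.py <<'E'
import numpy as np,cv2
from workcell import bot,cams
def cloud(d,box,pose=None):
    l,t,r,b=[int(v) for v in box]
    v,u=np.mgrid[t:b,l:r];z=d["depth"][t:b,l:r].ravel().astype(float)
    p=np.stack([u.ravel(),v.ravel()],1).astype(float)
    n=cv2.undistortPoints(p[:,None],d["camera_matrix"],np.array(d["D"]))[:,0]
    c=np.c_[n*z[:,None],z]; m=z>0
    if "R" in d: X=(c-np.array(d["t"]).ravel())@d["R"]
    else:
        M=d["mount"];X=c@M[:3,:3].T+M[:3,3];X=X@pose[0].T+pose[1]
    return X[m],d["frame"][t:b,l:r].reshape(-1,3)[m]
def rot(rpy):
    from scipy.spatial.transform import Rotation as Ro
    return Ro.from_euler("xyz",rpy,degrees=True).as_matrix()
def rect(X):
    (c,s,a)=cv2.minAreaRect((X[:,:2]*1000).astype(np.float32));return c,s,a
def plane(X,it=4,tol=.004):
    m=np.ones(len(X),bool)
    for _ in range(it):
        c=X[m].mean(0);n=np.linalg.svd(X[m]-c,full_matrices=False)[2][2];n*=np.sign(n[2]);m=abs((X-c)@n)<tol
    return c,n,m
E
python3 - <<'E'
from h import *
for c,pb,tb in(("top",(190,190,250,250),(300,165,356,240)),("scene",(398,265,460,325),(268,250,335,310))):
    d=cams.camera(c)
    X,_=cloud(d,pb);g=X[X[:,2]>.035];p=X[(X[:,2]>.004)]
    b=X[X[:,2]<.004]
    print(c,"bench",b[:,2].mean(),"grip",len(g),rect(g),g[:,2].max(),np.median(g[:,2]),"all",rect(p),len(p))
    X,_=cloud(d,tb);X=X[X[:,2]>.07]
    ce,n,m=plane(X);Y=X[m];print("tile",len(X),m.sum(),ce,n,np.degrees(np.arccos(n[2])),rect(Y),Y.min(0),Y.max(0))
    y=np.cross(n,[1,0,0]);
    up=np.array([0,0,1])-n*n[2];up/=np.linalg.norm(up);y=np.cross(n,up)
    for a in(up,y):
        s=(Y-ce)@a;print(a,np.percentile(s,[0,1,99,100]))
    Q=np.c_[(Y-ce)@up,(Y-ce)@y];print("face rect",rect(Q))
E
```

```text
top bench -0.00041266640622733634 grip 232 ((546.3199462890625, 268.3705749511719), (65.88532257080078, 24.099233627319336), 24.781457901000977) 0.05905532894976142 0.0491240040698933 all ((545.1671142578125, 265.2035217285156), (158.26870727539062, 160.32630920410156), 89.66224670410156) 1389
tile 2664 2045 [ 0.55987188 -0.02090467  0.11927922] [-0.27624615  0.01117778  0.96102191] 16.049767127109792 ((559.7313232421875, -20.76343536376953), (109.8531723022461, 135.25038146972656), 87.89950561523438) [ 0.49174471 -0.07636203  0.09651309] [0.62708844 0.03600281 0.14172856]
[ 0.96023616 -0.03885415  0.2764722 ] [-0.07014091 -0.06866662  0.0677465   0.06936948]
[4.04300363e-02 9.99182372e-01 1.73472348e-18] [-0.05497342 -0.05356809  0.05414561  0.05529919]
face rect ((-0.44713592529296875, 0.13707351684570312), (139.3740234375, 109.8542251586914), 0.20746289193630219)
scene bench 0.00026254498085887825 grip 329 ((548.787841796875, 266.95733642578125), (64.92473602294922, 24.02371597290039), 23.38035774230957) 0.05702477436001811 0.049471431004670906 all ((545.775146484375, 269.8603515625), (146.74114990234375, 156.63169860839844), 86.74284362792969) 1530
tile 2825 2378 [ 0.56646281 -0.02110137  0.12146949] [-0.27608668  0.00939157  0.96108685] 16.03630369420019 ((562.14794921875, -20.853321075439453), (109.85469818115234, 137.67697143554688), 88.22991943359375) [ 0.49231276 -0.07758519  0.09691013] [0.63181109 0.03605156 0.14290626]
[ 0.96053128 -0.03267415  0.27624637] [-0.07711041 -0.07385915  0.064647    0.06687475]
[0.03399709 0.99942193 0.        ] [-0.05491375 -0.05333026  0.05354393  0.05502979]
face rect ((-5.0589599609375, 0.10274887084960938), (144.0756378173828, 109.85447692871094), 0.17152799665927887)
```

```bash
cat >> h.py <<'E'
def go(target,yaz=None):
    o=bot.get_obs();R=rot(o["tcp_rot"]);s=R.T@(np.array(target)-o["ee_pos"])
    az=np.degrees(np.arctan2(R[1,1],R[0,1]))
    print("t",round(o["time"],2),"pos",o["ee_pos"].round(4),"x",R[:,0].round(4),"y az",round(az,2),"q",o["q"].round(1),"F",o["wrist_force"].round(2),"op",round(o["opening"],4))
    if yaz is not None:
        e=(az-yaz+90)%180-90
        print("roll rad (about down)",np.radians(e).round(4),np.degrees(e).round(1))
    print("shift",s.round(4),"R",R.round(3).tolist())
E
python3 -c "
from h import *
go([.5475,.2677,.13],114.1)"
```

```text
t 0.5 pos [0.121  0.5365 0.2312] x [-0.e+00 -1.e-04 -1.e+00] y az 77.29 q [77.3  5.  10.1 95.1  0.  90. ] F [0.37 0.52 0.25] op 0.0852
roll rad (about down) -0.6424 -2109.0
shift [ 0.1013 -0.1684  0.4752] R [[-0.0, 0.22, 0.976], [-0.0, 0.976, -0.22], [-1.0, -0.0, -0.0]]
```

Request:
apply_moves --pt "0 -0.084 0.238 -0.32 1" --pt "0 -0.084 0.238 -0.32 1" --pt "0 -0.084 0.238 -0.32 1" --pt "0 -0.084 0.238 -0.32 1" --pt "0 -0.084 0.238 -0.32 1" --pt "0.1 -0.168 0.475 -0.642 1" --pt "0.1 -0.168 0.475 -0.642 1" --pt "0.1 -0.168 0.475 -0.642 1" --pt "0.1 -0.168 0.475 -0.642 1" --pt "0.1 -0.168 0.475 -0.642 1" --pt "0.1 -0.168 0.475 -0.642 1" --pt "0.1 -0.168 0.475 -0.642 1"

```text
time: 1.7
ee_pos: [0.5494, 0.265, 0.1282]
tcp_rot: [-165.7, 89.8, -141.9]
wrist_force: [-1.3, -0.5, -1.2]
opening: 0.0854
```

Run:
```python
from h import *
o=bot.get_obs();d=cams.camera("wrist")
cv2.imwrite("pics/w1.png",d["frame"])
X,_=cloud(d,(0,0,640,480),(rot(o["tcp_rot"]),o["ee_pos"]))
X=X[(abs(X[:,0]-.5475)<.07)&(abs(X[:,1]-.2677)<.07)]
g=X[(X[:,2]>.04)&(X[:,2]<.06)];p=X[(X[:,2]>.0045)&(X[:,2]<.06)]
print(len(g),rect(g) if len(g)else 0,rect(p),np.median(g[:,2]),X[X[:,2]<.003][:,2].mean())
go([.5475,.2677,.014],114.1)
```

```text
4637 ((545.9708251953125, 267.9222717285156), (63.5439567565918, 21.979358673095703), 23.433855056762695) ((546.4232788085938, 267.96881103515625), (99.91620635986328, 80.25123596191406), 23.61405372619629) 0.05071195149074467 0.0009312865705564183
t 1.75 pos [0.5482 0.2664 0.1295] x [-0.0024 -0.0013 -1.    ] y az 113.9 q [25.9 12.5  7.2 84.9 -0.   2. ] F [-1.08  0.1   0.15] op 0.0856
roll rad (about down) -0.0035 -11.4
shift [0.1155 0.0015 0.0002] R [[-0.002, -0.405, 0.914], [-0.001, 0.914, 0.405], [-1.0, -0.0, -0.003]]
```

View pics/w1.png

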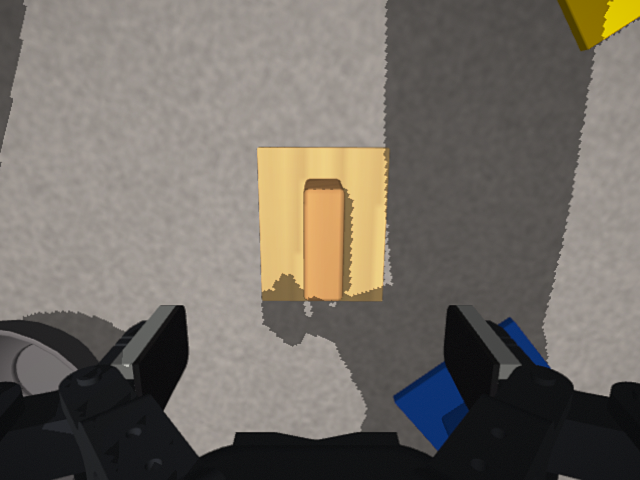

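The wrist view confirms it: a plywood plate with wooden grip at about (322,225), clear of the blue plate and bowl. Its size checks out at 100x80, with the centre at (0.546,0.268) and azimuth 23.5°. I go down and grasp.

Request:
apply_moves --pt "0.05 0.002 -0.001 0.005 1" --pt "0.09 0.002 -0.001 0.005 1" --pt "0.115 0.002 -0.001 0.005 1" --pt "0.115 0.002 -0.001 0.005 1" --pt "0.115 0.002 -0.001 0.005 -1" --pt "0.115 0.002 -0.001 0.005 -1" --pt "0.115 0.002 -0.001 0.005 -1" --pt "0.115 0.002 -0.001 0.005 -1" --pt "0.115 0.002 -0.001 0.005 -1" --pt "0.115 0.002 -0.001 0.005 -1" --pt "0.115 0.002 -0.001 0.005 -1" --pt "0.115 0.002 -0.001 0.005 -1" --newtons 40

```text
time: 2.95
ee_pos: [0.5467, 0.2681, 0.0158]
tcp_rot: [168.9, 90.0, -167.4]
wrist_force: [-1.0, 0.5, 6.0]
opening: 0.0219
```

```bash
python3 -c "
from h import *
go([.5462,.2679,.014],113.6)"
```

```text
t 2.95 pos [0.5467 0.2681 0.0158] x [-8.e-04 -2.e-04 -1.e+00] y az 113.62 q [26.1 14.3 -3.3 72.5  0.   2.5] F [-1.02  0.51  6.  ] op 0.0219
roll rad (about down) 0.0003 0.9
shift [ 0.0018  0.     -0.0006] R [[-0.001, -0.401, 0.916], [-0.0, 0.916, 0.401], [-1.0, 0.0, -0.001]]
```

Request:
apply_moves --pt "-0.05 0 0 0 -1" --pt "-0.1 0 0 0 -1" --pt "-0.15 0 0 0 -1" --pt "-0.2 0 0 0 -1" --pt "-0.204 -0.044 -0.019 0.1 -1" --pt "-0.204 -0.088 -0.037 0.2 -1" --pt "-0.204 -0.132 -0.056 0.3 -1" --pt "-0.204 -0.176 -0.074 0.4 -1" --pt "-0.204 -0.22 -0.093 0.449 -1" --pt "-0.204 -0.25 -0.106 0.449 -1" --pt "-0.204 -0.266 -0.112 0.449 -1" --pt "-0.204 -0.266 -0.112 0.449 -1"

```text
time: 4.15
ee_pos: [0.5507, -0.0227, 0.2198]
tcp_rot: [-148.0, 89.9, -150.3]
wrist_force: [-0.2, -0.5, -0.4]
opening: 0.0215
```

Run:
```python
from h import *
go([.551,-.0205,.152],87.9)
o=bot.get_obs();d=cams.camera("wrist")
cv2.imwrite("pics/w2.png",d["frame"])
X,_=cloud(d,(0,0,640,480),(rot(o["tcp_rot"]),o["ee_pos"]))
X=X[(abs(X[:,0]-.56)<.12)&(abs(X[:,1]+.02)<.08)]
t=X[(X[:,2]>.09)&(X[:,2]<.15)]
pl=X[(X[:,2]>.19)&(X[:,2]<.225)]
print(len(t),len(pl), rect(pl) if len(pl) else 0, np.median(pl[:,2]) if len(pl) else 0)
c,n,m=plane(t);print(c,n,np.degrees(np.arccos(n[2])),rect(t[m]),t[m].min(0),t[m].max(0))
```

```text
t 4.15 pos [ 0.5507 -0.0227  0.2198] x [-9.e-04 -5.e-04 -1.e+00] y az 87.71 q [-2.3  5.   8.8 93.9 -0.  -0.1] F [-0.24 -0.52 -0.39] op 0.0215
roll rad (about down) -0.0034 -11.1
shift [0.0678 0.0023 0.0003] R [[-0.001, 0.04, 0.999], [-0.001, 0.999, -0.04], [-1.0, -0.001, -0.001]]
6425 25280 ((550.4608764648438, -23.095333099365234), (80.36747741699219, 100.43106842041016), 87.898193359375) 0.2129101007789782
[ 0.50334199 -0.01786114  0.10346915] [-0.30254175  0.01172232  0.95306405] 17.623977515238764 ((503.2540588378906, -18.322010040283203), (109.41195678710938, 20.074636459350586), 87.78060150146484) [ 0.49175276 -0.07320381  0.09669415] [0.51537755 0.03663731 0.10791842]
```

View pics/w2.png

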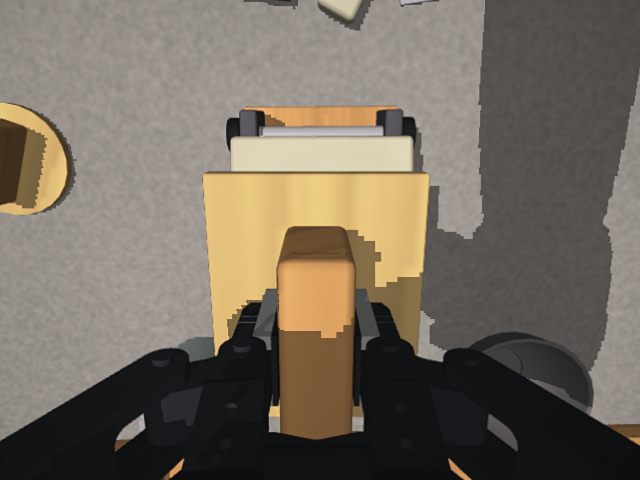

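The plate is held square, centred under the TCP (±0.5 mm), and in line with the tile to 0.1°. The tile's low strip shows at (322,150). Since the tool stays vertical, the plate has to pivot in the pads about the level jaw axis. I lower the grip to 20 N and let the uphill edge touch first.

Request:
apply_moves --pt "0.04 0.0024 0 -0.003 -1" --pt "0.064 0.0024 0 -0.003 -1" --pt "0.068 0.0024 0 -0.003 -1" --pt "0.07 0.0024 0 -0.003 -1" --pt "0.072 0.0024 0 -0.003 -1" --pt "0.074 0.0024 0 -0.003 -1" --pt "0.076 0.0024 0 -0.003 -1" --pt "0.077 0.0024 0 -0.003 -1" --pt "0.077 0.0024 0 -0.003 -1" --newtons 20

```text
time: 5.1
ee_pos: [0.5515, -0.019, 0.1439]
tcp_rot: [1.7, 89.9, -0.4]
wrist_force: [1.8, 0.6, 4.8]
opening: 0.0213
```

```bash
cat >> h.py <<'E'
def look(nm):
    o=bot.get_obs();d=cams.camera("wrist");cv2.imwrite(f"pics/{nm}.png",d["frame"])
    X,_=cloud(d,(0,0,640,480),(rot(o["tcp_rot"]),o["ee_pos"]))
    e=o["ee_pos"];X=X[(abs(X[:,0]-.56)<.1)&(abs(X[:,1]-e[1])<.065)&(X[:,2]>.085)]
    # plate top strip beside the grip, robot side
    P=X[(abs(X[:,1]-e[1])<.036)&(abs(X[:,1]-e[1])>.015)&(X[:,0]<e[0]-.015)&(X[:,0]>e[0]-.042)&(X[:,2]<e[2]+.02)]
    c,n,m=plane(P,tol=.0015);print("plate top",len(P),m.sum(),c.round(4),n.round(4),"tilt",np.degrees(np.arccos(n[2])).round(2))
    C=np.array([.560,-.0206,.1195]);N=np.array([-.2762,.0103,.9610])
    print("underside gap to free face along N (mm, neg=sunk)",((c-C)@N*1000-8).round(2),"force along N",(o["wrist_force"]@N).round(2))
    T=X[X[:,0]<.505];T=T[T[:,2]<.115];
    if len(T)>100:
        c2,n2,m2=plane(T,tol=.0015);print("tile strip",m2.sum(),c2.round(4),"tilt",np.degrees(np.arccos(n2[2])).round(2),"dist to free face",((c2-C)@N*1000).round(2),"xmin",np.percentile(T[m2][:,0],1).round(4))
    o=bot.get_obs();print("F",o["wrist_force"].round(2),"M",o["torque"].round(3),"pos",o["ee_pos"].round(4))
E
python3 -c "
from h import *
go([.5503,-.0203,.135],87.9);look('w3')"
```

```text
t 5.1 pos [ 0.5515 -0.019   0.1439] x [ 0.0014 -0.     -1.    ] y az 87.94 q [-2.   4.3 -0.4 85.3  0.   0.1] F [1.76 0.58 4.78] op 0.0213
roll rad (about down) 0.0006 2.0
shift [ 0.0089 -0.0013 -0.0012] R [[0.001, 0.036, 0.999], [-0.0, 0.999, -0.036], [-1.0, 0.0, 0.001]]
plate top 8303 8208 [ 0.5227 -0.0189  0.1368] [-0.008   0.0012  1.    ] tilt 0.47
underside gap to free face along N (mm, neg=sunk) 18.91 force along N 4.11
tile strip 6324 [ 0.4994 -0.0201  0.0994] tilt 19.49 dist to free face -2.57 xmin 0.4932
F [2.22 0.46 4.33] M [ 0.119 -0.748  0.068] pos [ 0.5514 -0.019   0.1438]
```

Request:
apply_moves --pt "0.001 -0.001 -0.002 0 -1" --pt "0.002 -0.001 -0.004 0 -1" --pt "0.003 -0.001 -0.006 0 -1" --pt "0.003 -0.001 -0.007 0 -1" --newtons 20

```text
time: 5.55
ee_pos: [0.5446, -0.02, 0.1412]
tcp_rot: [-7.1, 89.9, -9.2]
wrist_force: [2.1, -0.7, 5.6]
opening: 0.0211
```

```bash
python3 -c "
from h import *
go([.5503,-.0203,.135],87.9);look('w4')"
```

```text
t 5.55 pos [ 0.5446 -0.02    0.1412] x [ 2.3e-03 -4.0e-04 -1.0e+00] y az 87.92 q [-2.1  3.3 -1.7 84.9 -0.  -0. ] F [ 2.12 -0.67  5.61] op 0.0211
roll rad (about down) 0.0003 1.1
shift [ 0.0062 -0.0001  0.0057] R [[0.002, 0.036, 0.999], [-0.0, 0.999, -0.036], [-1.0, -0.0, 0.002]]
plate top 8334 8220 [ 0.5158 -0.02    0.1341] [-0.0075  0.0012  1.    ] tilt 0.44
underside gap to free face along N (mm, neg=sunk) 18.25 force along N 4.8
tile strip 2903 [ 0.4969 -0.0173  0.0979] tilt 24.63 dist to free face -3.28 xmin 0.4929
F [2.43 1.36 6.19] M [-0.041 -0.658 -0.015] pos [ 0.5445 -0.02    0.1413]
```

Even at 20 N the pads hold the plate against pivoting, with the tilt still at 0.4°. I back off to centre, touch lightly and relax the jaws by position instead of force.

Request:
apply_moves --pt "-0.008 0 0.002 0 -1" --pt "-0.008 0 0.006 0 -1" --pt "-0.006 0 0.006 0 -1" --pt "-0.004 0 0.006 0 -1" --pt "-0.004 0 0.006 0 -0.51" --pt "-0.003 0 0.006 0 -0.51" --pt "-0.002 0 0.006 0 -0.51" --pt "-0.001 0 0.006 0 -0.51" --pt "-0.001 0 0.006 0 -0.51" --newtons 20

```text
time: 6.5
ee_pos: [0.5509, -0.0202, 0.1428]
tcp_rot: [-4.7, 89.8, -6.8]
wrist_force: [1.9, -0.9, 4.8]
opening: 0.0215
```

```bash
python3 -c "
from h import *
go([.5503,-.0203,.135],87.9);look('w5')"
```

```text
t 6.5 pos [ 0.5509 -0.0202  0.1428] x [ 3.6e-03 -4.0e-04 -1.0e+00] y az 87.92 q [-2.1  4.  -0.7 85.  -0.  -0. ] F [ 1.94 -0.88  4.78] op 0.0215
roll rad (about down) 0.0004 1.2
shift [ 0.0078 -0.0001 -0.0006] R [[0.004, 0.036, 0.999], [-0.0, 0.999, -0.036], [-1.0, -0.0, 0.004]]
plate top 8344 8232 [ 0.5221 -0.0201  0.1356] [-0.0121  0.0018  0.9999] tilt 0.7
underside gap to free face along N (mm, neg=sunk) 17.96 force along N 4.05
tile strip 6056 [ 0.4993 -0.0193  0.0985] tilt 19.98 dist to free face -3.37 xmin 0.4933
F [2.11 1.07 5.64] M [-0.092 -0.778 -0.046] pos [ 0.5508 -0.0202  0.1428]
```

Request:
apply_moves --pt "0 0 0 0 -0.495" --pt "0 0 0 0 -0.485" --pt "0 0 0 0 -0.475" --pt "0 0 0 0 -0.475" --newtons 20

```text
time: 6.95
ee_pos: [0.5505, -0.0202, 0.1422]
tcp_rot: [-5.4, 89.9, -7.5]
wrist_force: [-0.3, 0.4, 0.4]
opening: 0.0218
```

```bash
python3 -c "
from h import *
go([.5503,-.0203,.135],87.9);look('w6')"
```

```text
t 6.95 pos [ 0.5505 -0.0202  0.1422] x [ 2.4e-03 -3.0e-04 -1.0e+00] y az 87.92 q [-2.1  4.1 -0.7 85.1 -0.  -0. ] F [-0.33  0.4   0.41] op 0.0218
roll rad (about down) 0.0004 1.4
shift [ 0.0072 -0.0001 -0.0002] R [[0.002, 0.036, 0.999], [-0.0, 0.999, -0.036], [-1.0, -0.0, 0.002]]
plate top 7276 7172 [ 0.522  -0.0202  0.1174] [-0.2831  0.0106  0.959 ] tilt 16.46
underside gap to free face along N (mm, neg=sunk) 0.51 force along N 0.49
tile strip 4995 [ 0.4982 -0.0197  0.1037] tilt 52.92 dist to free face 1.93 xmin 0.492
F [-0.34  0.29  0.37] M [-0.037  0.046  0.029] pos [ 0.5506 -0.0202  0.1423]
```

The plate dropped flush: tilt 16.5° against the face's 16.05°, gap 0.5 mm, force about 0. Next I check its position on the tile.

```bash
cat >> h.py <<'E'
C=np.array([.560,-.0206,.1195]);N=np.array([-.2762,.0103,.9610]);U=np.array([.9604,-.0352,.2764]);U/=np.linalg.norm(U);V=np.cross(N,U)
def ext(cam,nm):
    o=bot.get_obs();d=cams.camera(cam);cv2.imwrite(f"pics/{nm}.png",d["frame"])
    box=(0,0,640,480) if cam=="wrist" else ((290,160,366,250) if cam=="top" else (262,240,340,318))
    X,_=cloud(d,box,(rot(o["tcp_rot"]),o["ee_pos"]))
    q=np.c_[(X-C)@U,(X-C)@V,(X-C)@N]*1000
    q=q[(abs(q[:,0])<85)&(abs(q[:,1])<65)]
    for a,b,w in((4,11,"plate top"),(-4,3,"tile")):
        p=q[(q[:,2]>a)&(q[:,2]<b)]
        if len(p)>50: print(cam,w,len(p),"u",np.percentile(p[:,0],[.5,99.5]).round(1),"v",np.percentile(p[:,1],[.5,99.5]).round(1),"n",np.median(p[:,2]).round(1),rect(p/1000))
E
python3 -c "
from h import *
ext('wrist','w7');ext('top','t7');ext('scene','s7')"
```

```text
wrist plate top 21438 u [-57.8  41.3] v [-40.   39.2] n 8.5 ((-7.944561004638672, -0.3871612548828125), (100.23297882080078, 80.1010513305664), 0.0938277617096901)
wrist tile 19224 u [-70.1  51.8] v [-53.4  55.3] n 0.5 ((-8.524406433105469, 1.158599853515625), (123.7552719116211, 110.03516387939453), 0.1117207407951355)
scene plate top 781 u [-49.1  45.7] v [-40.8  38.6] n 8.1 ((6.251056671142578, -4.96600341796875), (114.26742553710938, 96.89866638183594), 0.29739058017730713)
scene tile 1051 u [-62.   73.1] v [-54.9  54.3] n 0.1 ((3.8573532104492188, -0.3997802734375), (110.08843231201172, 141.7936248779297), 89.56343078613281)
```

View pics/w7.png

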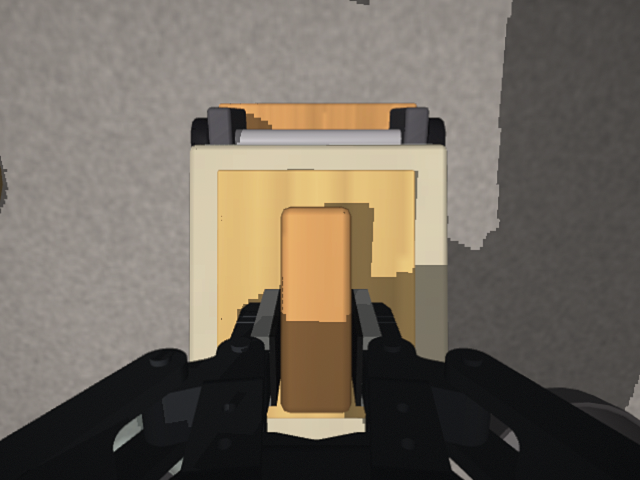

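The plate is flush but about 8 mm downhill (u −57.8..41.3) and 1 mm off sideways. I regrip at its centre, then lift, shift and set it down again.

Request:
apply_moves --pt "0 0 0 0 -0.36" --pt "0 0 0 0 -0.36" --pt "0.004 0 -0.004 0 -0.36" --pt "0.009 0 -0.008 0 -0.36" --pt "0.009 0 -0.008 0 -0.36" --pt "0.009 0 -0.008 0 -1" --pt "0.009 0 -0.008 0 -1" --pt "0.009 0 -0.008 0 -1" --pt "0.009 0 -0.008 0 -1" --newtons 60

```text
time: 8.05
ee_pos: [0.5428, -0.0199, 0.1335]
tcp_rot: [-4.7, 89.8, -6.8]
wrist_force: [-0.1, -1.1, -1.3]
opening: 0.0214
```

```bash
python3 -c "
from h import *
go([.5503,-.0203,.135],87.9);look('w8');ext('wrist','w8')"
```

```text
t 8.05 pos [ 0.5428 -0.0199  0.1335] x [ 3.1e-03 -4.0e-04 -1.0e+00] y az 87.92 q [-2.1  3.  -2.8 84.  -0.  -0. ] F [-0.05 -1.06 -1.28] op 0.0214
roll rad (about down) 0.0003 1.1
shift [-0.0014 -0.0001  0.0075] R [[0.003, 0.036, 0.999], [-0.0, 0.999, -0.036], [-1.0, -0.0, 0.003]]
plate top 8191 7167 [ 0.5153 -0.0209  0.1156] [-0.2867  0.0112  0.958 ] tilt 16.67
underside gap to free face along N (mm, neg=sunk) 0.57 force along N -1.22
tile strip 7441 [ 0.4984 -0.0187  0.1021] tilt 22.07 dist to free face 0.26 xmin 0.4922
F [ 0.28  0.04 -1.04] M [ 0.023 -0.01   0.015] pos [ 0.5428 -0.0199  0.1335]
wrist plate top 19834 u [-56.9  32.1] v [-40.1  39.3] n 8.6 ((-11.227943420410156, -0.3865928649902344), (91.7621078491211, 80.47183227539062), 0.0857691615819931)
wrist tile 17675 u [-69.8   8.2] v [-54.   55.3] n 0.4 ((-8.30868911743164, 0.7147178649902344), (110.79974365234375, 123.54885864257812), 89.88046264648438)
```

Request:
apply_moves --pt "-0.005 0 -0.0015 0 -1" --pt "-0.007 0.001 0.002 0 -1" --pt "-0.007 0.001 0.006 0 -1" --pt "-0.007 0.001 0.006 0 -1" --pt "-0.004 0.001 0.0067 0 -1" --pt "-0.002 0.001 0.0073 0 -1" --pt "-0.001 0.001 0.0075 0 -1" --pt "0 0.001 0.0078 0 -1" --pt "0 0.001 0.0078 0 -1" --newtons 60

```text
time: 9.05
ee_pos: [0.5505, -0.0192, 0.1337]
tcp_rot: [-4.4, 89.8, -6.5]
wrist_force: [-2.4, 0.2, 3.0]
opening: 0.0214
```

```bash
python3 -c "
from h import *
go([.5503,-.0203,.135],87.9);look('w9');ext('wrist','w9')"
```

```text
t 9.05 pos [ 0.5505 -0.0192  0.1337] x [ 3.1e-03 -4.0e-04 -1.0e+00] y az 87.93 q [-2.   4.1 -1.7 84.1 -0.   0.1] F [-2.45  0.2   3.02] op 0.0214
roll rad (about down) 0.0004 1.4
shift [-0.0013 -0.0011 -0.0002] R [[0.003, 0.036, 0.999], [-0.0, 0.999, -0.036], [-1.0, -0.0, 0.003]]
plate top 8204 7240 [ 0.5229 -0.02    0.1157] [-0.2867  0.0109  0.958 ] tilt 16.67
underside gap to free face along N (mm, neg=sunk) -1.36 force along N 3.58
tile strip 7474 [ 0.4993 -0.0206  0.1004] tilt 19.54 dist to free face -1.63 xmin 0.4929
F [-3.05 -0.11  3.44] M [0.068 0.489 0.007] pos [ 0.5505 -0.0192  0.1337]
wrist plate top 19965 u [-50.   39.4] v [-39.1  40.3] n 6.7 ((-4.044441223144531, 0.5892829895019531), (92.20719909667969, 80.43412017822266), 0.019732609391212463)
wrist tile 22240 u [-69.7  15.2] v [-53.3  54.9] n -1.4 ((-4.6168365478515625, 0.7792396545410156), (110.00223541259766, 130.62588500976562), 89.99836730957031)
```

Centred now: 19.7 mm margin at the low edge (20 ideal), sideways within 0.2 mm, sunk about 1.9 mm. I press another 6 mm along the face normal.

Request:
apply_moves --pt "0.0012 0 0.0003 0 -1" --pt "0.0024 0 0.0007 0 -1" --pt "0.0036 0 0.001 0 -1" --pt "0.0048 0 0.0014 0 -1" --pt "0.0058 0 0.0017 0 -1" --pt "0.0058 0 0.0017 0 -1" --pt "0.0058 0 0.0017 0 -1" --pt "0.0058 0 0.0017 0 -1" --newtons 60

```text
time: 9.95
ee_pos: [0.5521, -0.0193, 0.1285]
tcp_rot: [-4.7, 89.8, -6.8]
wrist_force: [-4.3, 0.6, 7.9]
opening: 0.0213
```

```bash
python3 -c "
from h import *
go([.5503,-.0203,.135],87.9);look('w10');C-=N*.0075;ext('wrist','w10');ext('scene','s10')"
```

```text
t 9.95 pos [ 0.5521 -0.0193  0.1285] x [ 3.3e-03 -4.0e-04 -1.0e+00] y az 87.92 q [-2.   4.3 -2.  83.5 -0.   0.1] F [-4.34  0.61  7.91] op 0.0213
roll rad (about down) 0.0004 1.2
shift [-0.0065 -0.0011 -0.0018] R [[0.003, 0.036, 0.999], [-0.0, 0.999, -0.036], [-1.0, -0.0, 0.003]]
plate top 8207 7273 [ 0.5244 -0.0202  0.1105] [-0.287   0.0115  0.9579] tilt 16.69
underside gap to free face along N (mm, neg=sunk) -6.82 force along N 8.8
tile strip 6460 [ 0.5001 -0.0212  0.0949] tilt 20.5 dist to free face -7.08 xmin 0.4943
F [-4.75  0.32  7.82] M [ 0.113  0.985 -0.009] pos [ 0.5521 -0.0193  0.1284]
wrist plate top 20009 u [-49.9  39.6] v [-39.1  40.3] n 8.7 ((-4.125026702880859, 0.5341567993164062), (80.43540954589844, 91.94780731201172), 89.9981460571289)
wrist tile 22192 u [-69.6  15.3] v [-53.3  54.9] n 0.6 ((-4.7828369140625, 0.7937278747558594), (131.07826232910156, 110.89041137695312), 0.3249509632587433)
scene plate top 804 u [-41.3  55.2] v [-39.8  39.8] n 8.2 ((10.295513153076172, 5.361515045166016), (105.78434753417969, 92.45365905761719), 1.9807130098342896)
scene tile 920 u [-58.9  72.8] v [-54.8  54.3] n 0.2 ((3.522064208984375, -0.21158981323242188), (140.32469177246094, 109.8121109008789), 0.01215421874076128)
```

Request:
apply_moves --pt "0.0006 0 0.0002 0 -1" --pt "0.0006 0 0.0002 0 -1" --pt "0.0006 0 0.0002 0 -1" --pt "0.0006 0 0.0002 0 -1" --newtons 60

```text
time: 10.5
ee_pos: [0.5521, -0.0193, 0.1284]
tcp_rot: [-5.4, 89.8, -7.4]
wrist_force: [-4.9, 0.3, 8.0]
opening: 0.0211
```

Run:
```python
from h import *
look('w11')
o=bot.get_obs();dw=cams.camera("wrist");X,_=cloud(dw,(0,0,640,480),(rot(o["tcp_rot"]),o["ee_pos"]))
ds=cams.camera("scene");S,_=cloud(ds,(262,240,340,318))
for nm,P,k in(("wrist",X,.65),("scene",S,.65)):
    q=np.c_[(P-C)@U,(P-C)@V,(P-C)@N]*1000
    m=(abs(q[:,0])<68)&(abs(q[:,1])<53)
    for w,a,b,sel in(("tile",-11,-4,m&((abs(q[:,1])>43)|(abs(q[:,0])>53))),("plate",-2,3,m&(abs(q[:,1])<37)&(abs(q[:,1])>14)&(abs(q[:,0])<47))):
        s=sel&(q[:,2]>a)&(q[:,2]<b);c,n,mm=plane(P[s],tol=.0015)
        print(nm,w,s.sum(),"n",n.round(4),"tilt",np.degrees(np.arccos(n[2])).round(2),"dist",((c-C)@N*1000).round(2))
cv2.imwrite("pics/s11.png",np.hstack([cv2.resize(ds["frame"][210:370,220:390],(400,376)),cv2.resize(dw["frame"],(400,376))]))
```

```text
plate top 8214 7262 [ 0.5244 -0.0202  0.1104] [-0.289   0.0112  0.9573] tilt 16.81
underside gap to free face along N (mm, neg=sunk) -6.94 force along N 9.0
tile strip 6469 [ 0.5001 -0.0212  0.0948] tilt 20.68 dist to free face -7.21 xmin 0.4944
F [-5.38 -0.36  7.07] M [ 0.038  1.062 -0.023] pos [ 0.5521 -0.0193  0.1284]
wrist tile 17845 n [-0.2821  0.0104  0.9593] tilt 16.39 dist -6.95
wrist plate 13227 n [-0.2823  0.011   0.9593] tilt 16.41 dist 1.17
scene tile 596 n [-0.2839  0.0106  0.9588] tilt 16.51 dist -7.19
scene plate 476 n [-0.2787  0.0085  0.9603] tilt 16.19 dist 0.87
```

View pics/s11.png

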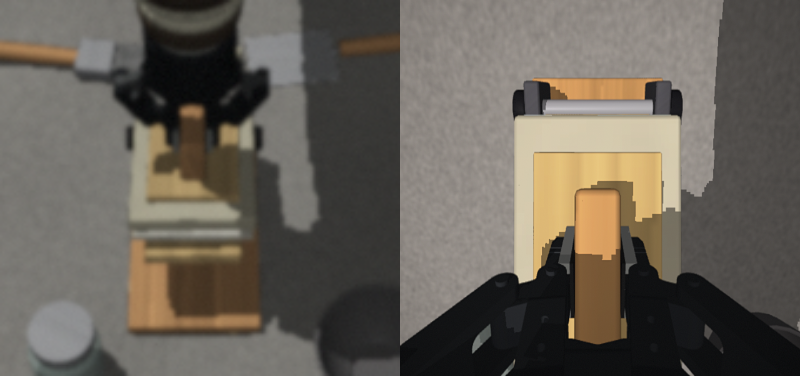

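Tile and plate planes match to 0.3°, and the crop shows the plate central on the tile with even margins. It has sunk about 7.4 mm, so one small last push.

Request:
apply_moves --pt "0.0012 0 0.0001 0 -1" --pt "0.0012 0 0.0001 0 -1" --pt "0.0012 0 0.0001 0 -1" --pt "0.0012 0 0.0001 0 -1" --pt "0.0012 0 0.0001 0 -1" --newtons 60

```text
time: 11.15
ee_pos: [0.5523, -0.0193, 0.1278]
tcp_rot: [-3.5, 89.8, -5.6]
wrist_force: [-4.1, -0.1, 8.4]
opening: 0.0211
```

Run:
```python
from h import *
look('w12')
C-=N*.0075
ext('wrist','w12')
o=bot.get_obs();print(o["time"],o["opening"])
```

```text
plate top 8215 7268 [ 0.5246 -0.0202  0.1099] [-0.2876  0.011   0.9577] tilt 16.73
underside gap to free face along N (mm, neg=sunk) -7.48 force along N 9.16
tile strip 6360 [ 0.5002 -0.0212  0.0943] tilt 20.2 dist to free face -7.74 xmin 0.4945
F [-3.94 -0.25  8.56] M [0.042 0.919 0.036] pos [ 0.5523 -0.0193  0.1278]
wrist plate top 20028 u [-49.9  39.4] v [-39.1  40.3] n 8.1 ((-3.9017105102539062, 0.59808349609375), (80.33207702636719, 92.375244140625), 89.96707153320312)
wrist tile 22311 u [-70.1  15.4] v [-53.3  54.9] n -0.1 ((-4.623600006103516, 0.8306922912597656), (110.71219635009766, 131.7943115234375), 89.97573852539062)
11.25 0.0212851142396143
```

Sunk 8.0 mm from the wrist's free-face reading of +0.5 mm, and the force is about 10.8 N including the plate's weight. Both fit the target, so I hand in.

```bash
python3 -c "
from workcell import bot
print(bot.job_done())"
```

```text
the job is handed in; nothing more can be done
None
```

The plywood plate is lying flush in the middle of the sloped tile, pressed in about 8 mm. The gripper still holds it at 60 N. I handed the job in at 11.25 s.

**How it went:** The arm can only turn about its own pointing axis, so it could not tilt the plate. The plate had to swing to the slope between the pads instead. It would not swing at the lowest grip (20 N), and the uphill edge sank the tile about 3 mm during two tries. I then eased the jaws slightly and the plate dropped flush, but about 8 mm downhill. I gripped it again at its centre, moved it up to the middle and pressed it straight in.

**Last checks:**

| Check | Reading |
|---|---|
| Margin at the low edge | about 20 mm (ideal 20) |
| Sideways offset | about 0.2 mm |
| Turn relative to the tile | under 0.1° |
| Sunk depth, wrist camera | 8.0 mm |
| Push along the tile's normal | about 10.8 N with an assumed 1.6 N plate weight (11 N expected) |
| Tilt of tile and plate, wrist camera, before the last 0.5 mm push | 16.4° for both |

**Small disagreements:**
- **Stand tilt:** the wrist and scene cameras read the tile at 16.4–16.5° under load, against 16.05° at the start. I put this down to camera error, but I did not check the board's upper edge separately.
- **Scene camera:** in the same check it read the plate at 16.2° and the tile at 16.5°.
- **Tile strip:** the narrow strip of tile below the plate gave tilts around 20°, which I ignored as unreliable.

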